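# Lock the collar of the orange gas filter

### The arm

A 7-joint arm with a two-finger parallel gripper is mounted at the origin on a cart in front of the work surface, level with it; the furniture and walls round the work are solid. World frame = base frame: x ahead of the robot, y to its left, z up, the work surface at z = 0. Lengths are in m, angles in rad, forces in N, time in s.
With the tool pointing down it reaches from about 0.4 to 0.85 m from the base axis. Payload 10.4 kg.
Tool frame: the origin (TCP) lies between the finger pads; the fingertips stand 8 mm ahead of it and the grasp point (between the pads) lies 11 mm behind it; z points along the fingers, x is the direction in which the jaws open and shut, and the axes are right-handed (so a half turn about z gives the same grasp; the last joint's range is limited). The gripper opens to 87 mm and grips with 3 to 60 N. Pads are 19 mm wide; open, the fingers measure 117 mm over their backs; the gripper's body (75 mm by 190 mm) begins 51 mm behind the grasp point.
Start: joints at [-1.225, 0.332, -0.065, 1.46, 0.022, 1.35, -0.088], TCP at [0.225, 0.583, 0.201] pointing down, gripper open.
Joint ranges: [-2.6, 2.6], [-0.5, 2.12], [-1.47, 1.34], [0.16, 2.42], [-1.27, 4.41], [0.06, 2.06], [-2.6, 2.6]. Speed limits (rad/s): [2.22, 2.22, 2.79, 2.79, 3.14, 3.14, 3.14].

### API

Orientations are given as a unit quaternion [x, y, z, w].
In Python, from bench import r, viewer gives the robot as it stands.
- The arm moves only by the tool apply_moves, never from a script. Its argument "increments" is a list of rows, each an object with "grip": the closure in counts, from 0 (fully open) to 255 (shut); "xyz": the shift along the tool's x, y, z in mm, a list of three; "rotation": the turn, a rotation vector about the tool's x, y, z in degrees, a list of three. A call has 1 to 5 rows; each row is the pose to reach, as a shift and turn from the pose measured when the call began, along the tool's axes at that moment; what a row does not reach only later rows make up. A row lasts 1/8 s, in which the tool goes at most 62.5 mm and 10.7 degrees, less where a joint would pass 70% of its speed; a pose out of reach is approached as far as the arm can. A call with a gripper value outside its range is refused whole. The fingers move at their own pace and stop on an object; "squeeze" is the grip in N (left out, the last holds). Time passes only in rows, so rows that repeat a pose let the fingers close. It gives the time, the measured TCP pose, the force and the opening at its end, in the units of the state.
- r.read_state(): the state, without advancing time (a new reading comes with each control period).
- viewer.camera(name): name is "scene" or "top" or "wrist"; returns a dict with "img" (400x640x3 uint8, blue, green, red), "range_z" (400x640 float32, m along the optical axis (not along the pixel's ray), 0 where there is no reading), "vertical_fov" (degrees; the focal length in pixels is half the picture's height over the tangent of half this angle, whatever the lens; pixels are square), "cx", "cy" (the principal point, pixels), "rvec" (rotation vector, rad) and "tvec" (3), from world to camera coordinates, as OpenCV has them. Camera axes: x right, y down, z forward; pixel columns grow to the right and rows downward; lengths in m; the calibration is good to about 2 mm. A picture is of the moment at which its call begins.
- r.close_job(): hands the job in, once; it reports no verdict.
The state is a dict: "time": time; "joint_positions": joint angles; "joint_vel": joint speeds; "joint_torque": joint torques, N m; "ee_pos": TCP position; "eef_rot": TCP orientation; "ft_force": force on the tool from outside, world axes, zero at the start; "torque": the same for the moment, N m; "width": finger opening in m.
Only numpy, scipy, OpenCV 4.12 (cv2) and the standard library are available. Lean on these libraries where they do the work, as an engineer would, in place of code of your own. Each camera call takes 0.05 s, during which the arm holds its last target.

### The job

The orange gas filter cartridge has just been changed: turn the black lock collar at its foot clockwise (seen from above), by its upright tab, until the tab stands over the green locked mark, then let go. Leave the collar of the blue filter where it is; that cartridge is still to be changed.

Things in the scene. Friction and masses are not known exactly. Their poses are not given: they have to be found in the camera images.
- orange_filter: Fixed gas filter stand, ORANGE-capped cartridge (52 mm wide, top at 104 mm) on its axis. Origin: underside centre of its round grey base (176 mm wide, 12 mm thick), on the collar's upright axis; z up, +x to the back with two brass ports. Radial bars on the base, anticlockwise from +x seen from above: red = open at 220 deg, green = locked at 145.5 deg.
- orange_collar (a joint): Angle (rad) of the orange filter's black collar about the upright axis: 0 = tab over the red open mark (stop), grows clockwise seen from above, 1.30 = tab over the green locked mark, end stop 1.34. Starts at 0.05 to 0.55. It stays where it is left; turning takes about 2 N at the tab.
- orange_tab (a point): Grip centre of the upright black tab (white line on top) of the orange filter's collar: 62 mm from the axis, 52 mm above the worktop. Tab 24 mm along the radius, 12 mm thick across it (grip across the 12), 20 to 66 mm above the worktop; point x points outward, z up. A 12 mm wide arm, top at 30 mm, joins it to the collar (72 mm wide, top at 32 mm).
- blue_tab (a point): The same point on the tab of the twin stand with the BLUE-capped cartridge; this collar must be left alone.
Not all that is in view belongs to the job. Leave any brown look-alike of the orange_filter alone.

How it is judged:
By the outcome, as a careful person would: the job done as asked, in the order asked, and still so for the second after the job is handed in, with the robot touching nothing.
It also fails if it takes over 29 s, if anything falls off the work surface, if the arm or the gripper's body presses on something with over 40 N, if the wrist force passes 120 N, or if a joint passes its speed limit or range.

## Working session

There is one attempt and no reset: what is moved stays moved. The work goes in short steps, Python scripts to look and compute and a tool call to move; the robot and the scene stay as the last step left them, time stands still between calls to the robot, and variables do not carry over. Pictures are saved under pics/ and viewed, and the job is handed in when it is done.

Besides the shell and the picture viewer there is one more tool, called by a JSON object that holds its "api" and its "payload". apply_moves: Moves the arm, as the interface text tells. Its arguments: {"type":"object","properties":{"increments":{"type":"array","items":{"type":"object","properties":{"grip":{"type":"number"},"xyz":{"type":"array","items":{"type":"number"}},"rotation":{"type":"array","items":{"type":"number"}}}}},"squeeze":{"type":"number"}},"required":["increments"]}

```bash
mkdir -p pics
cat > h.py <<'E'
import numpy as np,cv2,pickle
from bench import r,viewer
def grab(n,tag):
    c=viewer.camera(n); cv2.imwrite(f'pics/{tag}.png',c['img']); pickle.dump(c,open(f'{tag}.pkl','wb')); return c
def par(c):
    f=200/np.tan(np.radians(c['vertical_fov'])/2); R=cv2.Rodrigues(np.array(c['rvec'],float))[0]; return f,R,np.array(c['tvec'],float).ravel()
def ray(c,u,v,z):
    f,R,t=par(c); o=-R.T@t; d=R.T@np.array([(u-c['cx'])/f,(v-c['cy'])/f,1]); return o+d*(z-o[2])/d[2]
def cloud(c):
    f,R,t=par(c); v,u=np.mgrid[:400,:640]; z=c['range_z']; P=np.stack([(u-c['cx'])/f*z,(v-c['cy'])/f*z,z],-1); return (P-t)@R
def proj(c,p):
    f,R,t=par(c); q=R@np.array(p)+t; return q[0]/q[2]*f+c['cx'],q[1]/q[2]*f+c['cy']
E
python3 - <<'E'
from h import *
for n in['scene','top','wrist']:
    c=grab(n,n+'0'); print(n,c['vertical_fov'],c['cx'],c['cy'],par(c)[1].T@-par(c)[2])
print(r.read_state())
E
```

```text
scene 47.522086019364934 315.62665000825893 191.29211744914443 [-0.1446776  -0.56488578  1.01240233]
top 54.637617141885364 324.36383892487373 199.35060175918537 [ 0.23167974 -0.210151    1.17388169]
wrist 63.404450176560324 322.0045943686873 198.87573566365336 [0.14509484 0.61360562 0.38493233]
{'time': 0.15, 'joint_positions': array([-1.22462046,  0.33269704, -0.0646914 ,  1.46071678,  0.02159381,
        1.34989806, -0.08849789]), 'joint_vel': array([-0.00013602, -0.00171944,  0.0001014 , -0.00351792, -0.00135048,
        0.00110814, -0.00038102]), 'joint_torque': array([ 1.18543663e-03, -6.23634124e+01,  2.47955607e-02, -3.90137315e+01,
       -6.12431508e-02,  3.73651343e-02,  1.20721998e-04]), 'ee_pos': array([0.22519097, 0.58269911, 0.20017032]), 'eef_rot': array([ 8.24762160e-01,  5.65479546e-01, -4.10725644e-04,  3.05960720e-04]), 'ft_force': array([0.38263236, 0.35862215, 0.62141821]), 'torque': array([-0.00605604,  0.02453241,  0.01110429]), 'width': 0.08716708430386086}
```

View pics/scene0.png

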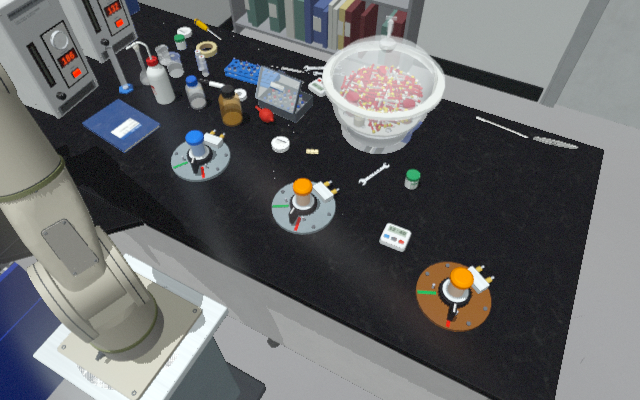

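View pics/top0.png

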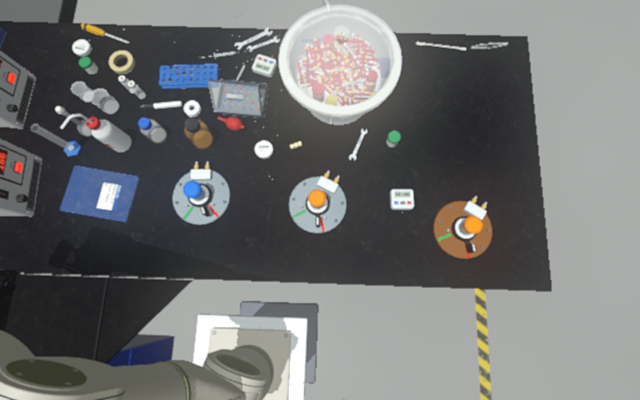

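View pics/wrist0.png

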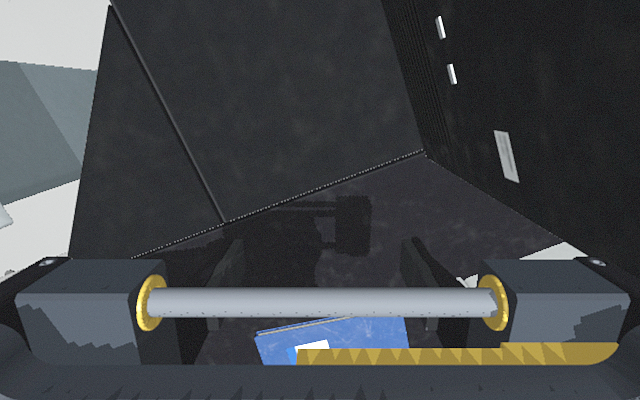

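Candidates: the grey-based, orange-capped stand (top 317,204; scene 303,205), the brown-based look-alike (top 463,229; scene 454,295), and the blue stand (top 201,196; scene 200,160). I choose the grey-based orange one and check it in a crop.

Run:
```python
from h import *
a=pickle.load(open('top0.pkl','rb'));b=pickle.load(open('scene0.pkl','rb'))
x=cv2.resize(a['img'][165:245,277:357],(400,400),interpolation=cv2.INTER_CUBIC)
y=cv2.resize(b['img'][165:245,263:343],(400,400),interpolation=cv2.INTER_CUBIC)
cv2.imwrite('pics/crop.png',np.hstack([x,y]))
for c,(x0,x1,y0,y1) in((a,(280,355,165,245)),(b,(265,342,165,240))):
    im=c['img'];hsv=cv2.cvtColor(im,cv2.COLOR_BGR2HSV);m0=np.zeros((400,640),np.uint8);m0[y0:y1,x0:x1]=1
    H,S,V=cv2.split(hsv)
    P=cloud(c)
    g=((V>90)&(S<80)&(P[...,2]<0.02)&(P[...,2]>0.004)&(m0>0)).astype(np.uint8)
    cn=max(cv2.findContours(g,cv2.RETR_EXTERNAL,cv2.CHAIN_APPROX_NONE)[0],key=cv2.contourArea)
    hull=cv2.convexHull(cn)[:,0]
    w=np.array([ray(c,u,v,.012) for u,v in hull]);
    A=np.c_[2*w[:,:2],np.ones(len(w))];s=np.linalg.lstsq(A,(w[:,:2]**2).sum(1),rcond=None)[0]
    cx=s[:2];print('centre',cx,'rad',np.sqrt(s[2]+cx@cx))
    for n,mm,z in(('red',((H<6)|(H>174))&(S>150)&(V>80),.0125),('green',(H>45)&(H<85)&(S>100),.0125),('orange',(H>8)&(H<22)&(S>180)&(V>150),.104)):
        v,u=np.nonzero(mm&(m0>0)); p=np.array([ray(c,i,j,z) for i,j in zip(u,v)])[:,:2]; p0=p.mean(0);d=p0-cx;print(n,len(u),p0,np.degrees(np.arctan2(d[1],d[0])),np.hypot(*d))
    # tab: depth points at z .05-.075, away from axis
    rr=np.hypot(P[...,0]-cx[0],P[...,1]-cx[1]); v,u=np.nonzero((P[...,2]>.056)&(P[...,2]<.075)&(rr>.04)&(rr<.085)&(m0>0))
    p=P[v,u];
    for q,i,j in zip(p,u,v): print(i,j,q.round(4),im[j,i], np.degrees(np.arctan2(q[1]-cx[1],q[0]-cx[0])).round(1))
```

```text
centre [ 0.4858378  -0.17566648] rad 0.08824780804440728
red 16 [ 0.42514689 -0.19107283] -165.75636388749697 0.06261583091853122
green 23 [ 0.45511604 -0.12063039] 119.17074573323397 0.06303013371625871
orange 199 [ 0.48391283 -0.17661406] -153.7909060541892 0.0021455626048143997
316 217 [ 0.4362 -0.1754  0.0634] [143 141 136] 179.6
317 217 [ 0.4362 -0.1783  0.064 ] [169 169 167] -177.0
318 217 [ 0.4364 -0.1812  0.0635] [118 118 116] -173.6
316 218 [ 0.433  -0.1755  0.0646] [174 174 172] 179.8
317 218 [ 0.4322 -0.1786  0.0696] [224 226 222] -176.9
318 218 [ 0.4331 -0.1813  0.0651] [168 169 162] -173.9
319 218 [ 0.4334 -0.1842  0.0639] [ 72  72 116] -170.7
316 219 [ 0.4296 -0.1757  0.0671] [178 179 177] -180.0
317 219 [ 0.4294 -0.1787  0.0688] [233 234 230] -177.0
318 219 [ 0.4307 -0.1814  0.0624] [182 183 174] -174.1
319 219 [ 0.43   -0.1844  0.0667] [ 83  83 119] -171.1
316 220 [ 0.427  -0.1758  0.0655] [179 180 178] -179.9
317 220 [ 0.427  -0.1787  0.0657] [233 235 231] -177.1
318 220 [ 0.4262 -0.1817  0.0711] [194 194 185] -174.2
319 220 [ 0.427  -0.1845  0.0668] [ 96  96 123] -1
[... 3014 characters left out ...]
0.0661] [76 72 73] -174.3
293 213 [ 0.4216 -0.1836  0.0615] [55 56 57] -173.6
294 213 [ 0.426  -0.1838  0.0563] [56 56 57] -172.9
289 214 [ 0.4161 -0.1747  0.058 ] [71 70 69] 178.1
290 214 [ 0.4122 -0.1805  0.0668] [62 63 62] -177.0
291 214 [ 0.4134 -0.1828  0.0668] [67 64 68] -175.0
292 214 [ 0.4155 -0.1844  0.0653] [56 52 58] -173.5
293 214 [ 0.4195 -0.1847  0.0605] [60 57 61] -172.7
289 215 [ 0.4119 -0.1773  0.0607] [71 69 68] -179.6
290 215 [ 0.4132 -0.1795  0.0605] [58 55 59] -177.7
291 215 [ 0.4153 -0.1812  0.059 ] [58 57 57] -176.2
292 215 [ 0.4161 -0.1837  0.0597] [58 58 60] -174.0
290 216 [ 0.4124 -0.1798  0.0573] [62 59 64] -177.5
291 216 [ 0.412  -0.1832  0.06  ] [57 55 56] -174.8
```

View pics/crop.png

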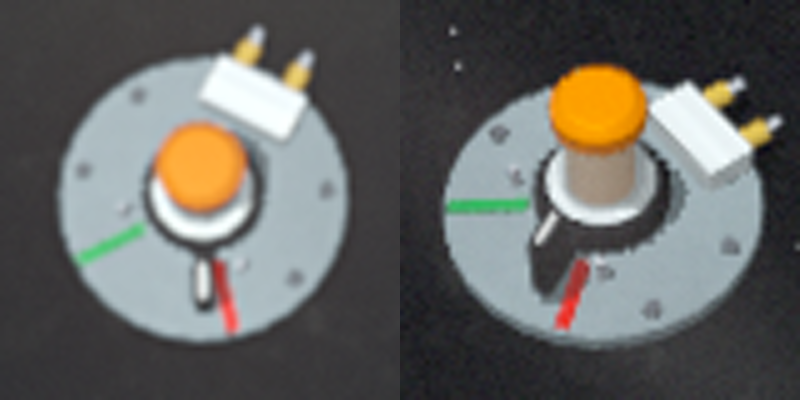

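The crop confirms it: grey base, orange cap, and the black tab with its white line at crop (203,283), just clockwise of the red bar. The axis is about (0.485,-0.177), the tab stands near 182° and green near 118.5°. Next I write a helper that turns world targets into tool increments.

```bash
cat >> h.py <<'E'
from scipy.spatial.transform import Rotation as Ro
def inc(x,y,z,yaw,s=None):
    s=s or r.read_state(); R0=Ro.from_quat(s['eef_rot']); a=np.radians(yaw)
    X=np.array([np.cos(a),np.sin(a),0]);Z=np.array([0,0,-1.]);Rt=Ro.from_matrix(np.c_[X,np.cross(Z,X),Z])
    d=R0.inv().apply(np.array([x,y,z])-s['ee_pos'])*1000
    print('xyz',d.round(1),'rot',np.degrees((R0.inv()*Rt).as_rotvec()).round(1))
def st():
    s=r.read_state();X=Ro.from_quat(s['eef_rot']).as_matrix();print('t',s['time'],'p',s['ee_pos'].round(4),'yaw',np.degrees(np.arctan2(X[1,0],X[0,0])).round(1),'F',s['ft_force'].round(1),'w',s['width'].round(4),'q',s['joint_positions'].round(2))
E
python3 -c "
from h import *
inc(.40,.27,.2,78);inc(.42,-.179,.2,92)"
```

```text
xyz [-228.7  275.8    0.4] rot [-0.   0.1 -9.1]
xyz [-640.3  456.3    0.8] rot [ -0.    0.1 -23.1]
```

{"api": "apply_moves", "payload": {"increments": [{"xyz": [-40,48,0],"rotation": [0,0,-2],"grip": 100},{"xyz": [-80,96,0],"rotation": [0,0,-4],"grip": 100},{"xyz": [-120,144,0],"rotation": [0,0,-6],"grip": 100},{"xyz": [-160,192,0],"rotation": [0,0,-8],"grip": 100},{"xyz": [-200,240,0],"rotation": [0,0,-9],"grip": 100}]}}

```text
time: 0.78
ee_pos: [0.3776, 0.3077, 0.2003]
eef_rot: [0.778, 0.629, -0.0, 0.0]
ft_force: [0.8, 0.7, -0.2]
width: 0.054
```

```bash
python3 -c "
from h import *
st();inc(.42,.1,.2,85);inc(.42,-.179,.2,92)"
```

```text
Traceback (most recent call last):
  File "h.py", line 20, in st
    s=r.read_state();X=Ro.from_quat(s['eef_rot']).as_matrix();print('t',s['time'],'p',s['ee_pos'].round(4),'yaw',np.degrees(np.arctan2(X[1,0],X[0,0])).round(1),'F',s['ft_force'].round(1),'w',s['width'].round(4),'q',s['joint_positions'].round(2))
                                                                                                                                                                                               ^^^^^^^^^^^^^^^^
AttributeError: 'float' object has no attribute 'round'
```

```bash
sed -i "s/s\['width'\].round(4)/round(float(s['width']),4)/" h.py; python3 -c "
from h import *
st();inc(.42,.1,.2,85);inc(.42,-.179,.2,92)"
```

```text
t 0.775 p [0.3776 0.3077 0.2003] yaw 77.9 F [ 0.8  0.7 -0.2] w 0.054 q [-0.88  0.03  0.1   1.82 -0.    1.3   0.58]
xyz [-194.2   85.     0.5] rot [-0.   0.  -7.1]
xyz [-467.1  143.4    0.7] rot [ -0.    0.  -14.1]
```

{"api": "apply_moves", "payload": {"increments": [{"xyz": [-50,22,0],"rotation": [0,0,-2],"grip": 100},{"xyz": [-100,44,0],"rotation": [0,0,-4],"grip": 100},{"xyz": [-150,65,0],"rotation": [0,0,-6],"grip": 100},{"xyz": [-200,85,0],"rotation": [0,0,-7],"grip": 100},{"xyz": [-255,98,0],"rotation": [0,0,-9],"grip": 100}]}}

```text
time: 1.4
ee_pos: [0.4201, 0.0361, 0.2005]
eef_rot: [0.726, 0.688, -0.0, 0.0]
ft_force: [2.1, -0.8, 0.3]
width: 0.0529
```

```bash
python3 -c "
from h import *
st();inc(.42,-.179,.2,92)"
```

```text
t 1.4 p [0.4201 0.0361 0.2005] yaw 87.0 F [ 2.1 -0.8  0.3] w 0.0529 q [-0.62 -0.16  0.39  1.98  0.06  1.31  1.27]
xyz [-214.8   11.3    0.7] rot [-0.  0. -5.]
```

{"api": "apply_moves", "payload": {"increments": [{"xyz": [-50,3,0],"rotation": [0,0,-2],"grip": 100},{"xyz": [-100,6,0],"rotation": [0,0,-3],"grip": 100},{"xyz": [-150,8,0],"rotation": [0,0,-4],"grip": 100},{"xyz": [-195,10,0],"rotation": [0,0,-5],"grip": 100},{"xyz": [-215,11,0],"rotation": [0,0,-5],"grip": 100}]}}

```text
time: 2.02
ee_pos: [0.419, -0.1817, 0.2007]
eef_rot: [0.696, 0.718, -0.0, 0.0]
ft_force: [0.7, 0.6, 0.4]
width: 0.0531
```

```bash
python3 -c "
from h import *
st();inc(.42,-.179,.047,92)
c=grab('wrist','w1')
for a in range(0,1): print(proj(c,[.424,-.179,.066]),proj(c,[.485,-.177,.104]))"
```

```text
t 2.025 p [ 0.419  -0.1817  0.2007] yaw 91.8 F [0.7 0.6 0.4] w 0.0531 q [-0.45 -0.1   0.72  1.91  0.07  1.31  1.86]
xyz [  2.8   1.  153.7] rot [ 0.   0.  -0.2]
(np.float64(324.4666289249393), np.float64(187.3746557722959)) (np.float64(324.69956977047235), np.float64(258.5198765868157))
```

View pics/w1.png

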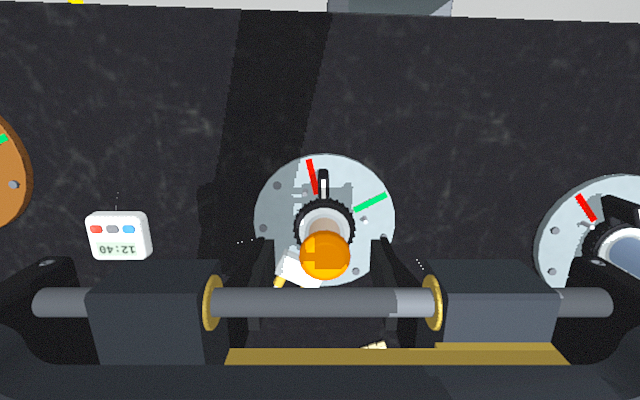

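The wrist view shows the tab at (323,183), close to the predicted (324,187), and the cap at (325,256). I refine the axis and angles from this view before descending.

Run:
```python
from h import *
c=pickle.load(open('w1.pkl','rb'));im=c['img'];H,S,V=cv2.split(cv2.cvtColor(im,cv2.COLOR_BGR2HSV));P=cloud(c)
m0=np.zeros((400,640),bool);m0[145:300,245:400]=1
m=((P[...,2]>.098)&(P[...,2]<.11)&(H>8)&(H<25)&(S>150)&m0);p=P[m];print('cap',len(p),(p[:,:2].max(0)+p[:,:2].min(0))/2,np.median(p[:,2]))
B={}
for n,mm in(('red',((H<6)|(H>174))&(S>150)&(V>80)),('green',(H>45)&(H<85)&(S>100))):
    v,u=np.nonzero(mm&m0);p=np.array([ray(c,i,j,.013) for i,j in zip(u,v)])[:,:2];q=p.mean(0);d=np.linalg.svd(p-q)[2][0];B[n]=(q,d);print(n,len(u),q,np.degrees(np.arctan2(d[1],d[0])))
(q1,d1),(q2,d2)=B['red'],B['green'];t=np.linalg.solve(np.c_[d1,-d2],q2-q1);print('axis by bars',q1+d1*t[0])
m=(P[...,2]>.058)&(P[...,2]<.074)&m0&(P[...,0]<.442)&(P[...,0]>.40)
p=P[m];print('tab',len(p),p.min(0),p.max(0),p.mean(0))
w=m&(V>140)&(S<60);v,u=np.nonzero(w);p=np.array([ray(c,i,j,.066) for i,j in zip(u,v)])[:,:2];q=p.mean(0);d=np.linalg.svd(p-q)[2][0];print('line',len(u),q,np.degrees(np.arctan2(d[1],d[0])),p.min(0),p.max(0))
g=((S<70)&(V>90)&(P[...,2]<.02)&(P[...,2]>.004)&m0).astype(np.uint8);g[240:]=0
cn=max(cv2.findContours(g,cv2.RETR_EXTERNAL,cv2.CHAIN_APPROX_NONE)[0],key=cv2.contourArea);h=cv2.convexHull(cn)[:,0];h=h[h[:,1]<235]
w=np.array([ray(c,i,j,.012)for i,j in h])[:,:2];s=np.linalg.lstsq(np.c_[2*w,np.ones(len(w))],(w**2).sum(1),rcond=None)[0];print('base',s[:2],np.sqrt(s[2]+s[:2]@s[:2]))
```

```text
cap 1829 [ 0.48522502 -0.17762588] 0.10431983807472471
red 209 [ 0.42578855 -0.19310579] 13.74354989121137
green 216 [ 0.45628676 -0.12265166] -59.224312870949795
axis by bars [ 0.48903325 -0.17763745]
tab 270 [ 0.41239682 -0.18596714  0.05848096] [ 0.43614243 -0.17395157  0.06874875] [ 0.42315348 -0.18007687  0.06605571]
line 110 [ 0.42466106 -0.1798516 ] -2.525361756762768 [ 0.41396459 -0.18281764] [ 0.4355156  -0.17400601]
base [ 0.48491338 -0.17689867] 0.0869483633865466
```

```bash
python3 -c "
from h import *
st();inc(.421,-.180,.047,92.4)"
```

```text
t 2.075 p [ 0.4189 -0.1833  0.2008] yaw 91.7 F [-1.2 -2.3  0.1] w 0.0529 q [-0.45 -0.1   0.73  1.91  0.07  1.31  1.86]
xyz [  3.4   2.1 153.8] rot [ 0.   0.1 -0.7]
```

{"api": "apply_moves", "payload": {"increments": [{"xyz": [2,-1,40],"rotation": [0,0,-0.5],"grip": 100},{"xyz": [2,-1,75],"rotation": [0,0,-0.5],"grip": 100},{"xyz": [2,1,110],"rotation": [0,0,-0.5],"grip": 100},{"xyz": [2,1,135],"rotation": [0,0,-0.5],"grip": 100},{"xyz": [2,1,150],"rotation": [0,0,-0.5],"grip": 100}]}}

```text
time: 2.7
ee_pos: [0.4193, -0.1809, 0.0496]
eef_rot: [0.693, 0.721, -0.001, 0.0]
ft_force: [0.9, 0.1, -1.0]
width: 0.053
```

```bash
python3 -c "
from h import *
st();inc(.421,-.180,.047,92.4);grab('wrist','w2');grab('top','t2')
a=pickle.load(open('t2.pkl','rb'))['img'][150:250,267:367];cv2.imwrite('pics/t2c.png',cv2.resize(a,(500,500),interpolation=cv2.INTER_CUBIC))"
```

```text
t 2.7 p [ 0.4193 -0.1809  0.0496] yaw 92.2 F [ 0.9  0.1 -1. ] w 0.053 q [-0.42  0.13  0.77  2.09 -0.11  0.96  2.02]
xyz [0.8 1.7 2.6] rot [-0.1  0.1 -0.2]
```

View pics/w2.png

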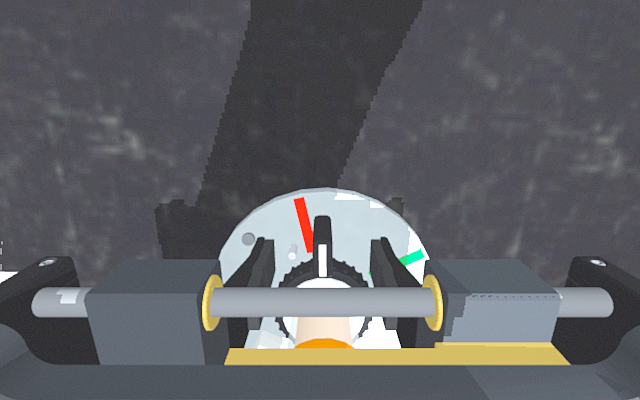

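The tab at (323,240) stands centred between the fingers at (265,250) and (380,250). Closing now.

{"api": "apply_moves", "payload": {"increments": [{"xyz": [0.5,1,2],"rotation": [0,0,0],"grip": 160},{"xyz": [0.5,1,2],"rotation": [0,0,0],"grip": 230},{"xyz": [0.5,1,2],"rotation": [0,0,0],"grip": 240},{"xyz": [0.5,1,2],"rotation": [0,0,0],"grip": 240}], "squeeze": 15}}

```text
time: 3.3
ee_pos: [0.4203, -0.1805, 0.048]
eef_rot: [0.693, 0.721, -0.001, -0.0]
ft_force: [0.3, -0.1, -1.4]
width: 0.0207
```

```bash
cat >> h.py <<'E'
AX=np.array([.4855,-.1773])
def arc(degs,R=None,z=None):
    s=r.read_state();d=s['ee_pos'][:2]-AX;a0=np.degrees(np.arctan2(d[1],d[0]))%360;R=R or np.hypot(*d);print('at',a0,np.hypot(*d))
    X=Ro.from_quat(s['eef_rot']).as_matrix();yw=np.degrees(np.arctan2(X[1,0],X[0,0]))
    for k in degs:
        a=np.radians(a0-k);inc(AX[0]+R*np.cos(a),AX[1]+R*np.sin(a),z or s['ee_pos'][2],yw-k,s)
E
python3 -c "
from h import *
st();arc([6,12,18,24,30])"
```

```text
t 3.3 p [ 0.4203 -0.1805  0.048 ] yaw 92.2 F [ 0.3 -0.1 -1.4] w 0.0207 q [-0.42  0.13  0.77  2.09 -0.11  0.96  2.03]
at 182.79014428769545 0.06532375881765352
xyz [ 6.8  0.3 -0. ] rot [-0.1  0.1  6. ]
xyz [13.6  1.3 -0. ] rot [-0.1  0.1 12. ]
xyz [20.2  3.  -0. ] rot [-0.1  0.1 18. ]
xyz [26.6  5.4 -0. ] rot [-0.1  0.1 24. ]
xyz [32.7  8.4 -0.1] rot [-0.1  0.1 30. ]
```

{"api": "apply_moves", "payload": {"increments": [{"xyz": [0,0,0],"grip": 250},{"xyz": [0,0,0],"grip": 250},{"xyz": [0,0,0],"grip": 250}]}}

```text
$.increments[0]: bad value
```

```bash
python3 -c "
from h import *
st();arc([6,12,18,24,30])"
```

```text
t 3.3 p [ 0.4203 -0.1805  0.048 ] yaw 92.2 F [ 0.3 -0.1 -1.4] w 0.0207 q [-0.42  0.13  0.77  2.09 -0.11  0.96  2.03]
at 182.79014428769545 0.06532375881765352
xyz [ 6.8  0.3 -0. ] rot [-0.1  0.1  6. ]
xyz [13.6  1.3 -0. ] rot [-0.1  0.1 12. ]
xyz [20.2  3.  -0. ] rot [-0.1  0.1 18. ]
xyz [26.6  5.4 -0. ] rot [-0.1  0.1 24. ]
xyz [32.7  8.4 -0.1] rot [-0.1  0.1 30. ]
```

{"api": "apply_moves", "payload": {"increments": [{"xyz": [0,0,0],"rotation": [0,0,0],"grip": 250},{"xyz": [0,0,0],"rotation": [0,0,0],"grip": 250},{"xyz": [0,0,0],"rotation": [0,0,0],"grip": 250}]}}

```text
time: 3.68
ee_pos: [0.4202, -0.1805, 0.048]
eef_rot: [0.693, 0.721, -0.001, -0.0]
ft_force: [0.6, 0.4, -0.1]
width: 0.0027
```

```bash
python3 -c "
from h import *
st();arc([6,12,18,24,30])"
```

```text
t 3.675 p [ 0.4202 -0.1805  0.048 ] yaw 92.2 F [ 0.6  0.4 -0.1] w 0.0027 q [-0.42  0.13  0.77  2.09 -0.11  0.96  2.03]
at 182.78898466804716 0.06535099668931536
xyz [ 6.8  0.3 -0. ] rot [-0.1  0.1  6. ]
xyz [13.6  1.3 -0. ] rot [-0.1  0.1 12. ]
xyz [20.2  3.  -0. ] rot [-0.1  0.1 18. ]
xyz [26.6  5.4 -0. ] rot [-0.1  0.1 24. ]
xyz [32.8  8.4 -0.1] rot [-0.1  0.1 30. ]
```

The opening of 2.7 mm means the jaws are not holding a 12 mm tab, so I look again.

```bash
python3 -c "
from h import *
grab('wrist','w3');a=grab('top','t3')['img'][150:250,267:367];b=grab('scene','s3')['img'][150:250,253:353]
cv2.imwrite('pics/t3c.png',np.hstack([cv2.resize(i,(400,400),interpolation=cv2.INTER_CUBIC) for i in(a,b)]))"
```

```text
(no output)
```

View pics/w3.png

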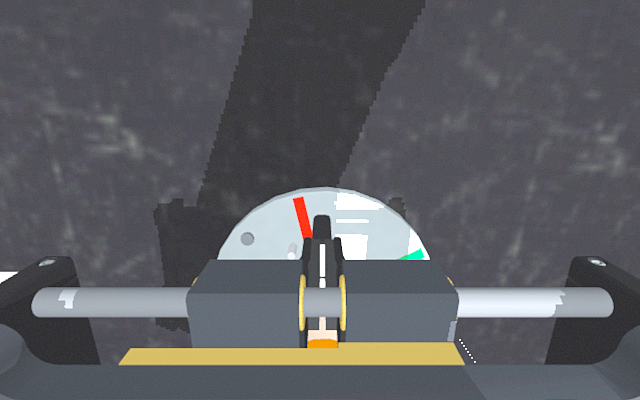

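View pics/t3c.png

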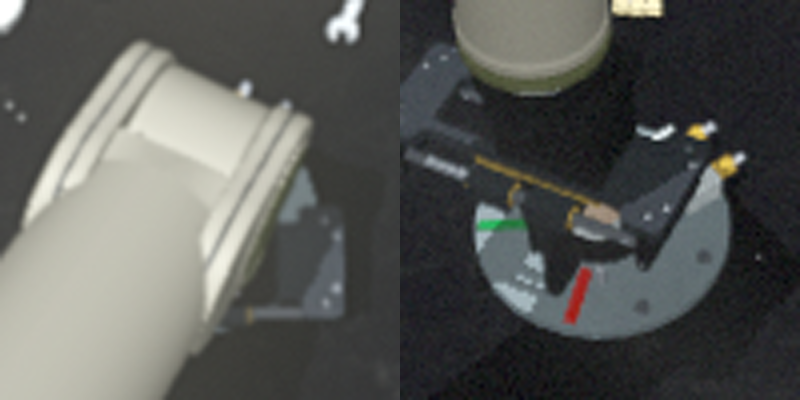

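```bash
python3 -c "
from h import *
c=pickle.load(open('w3.pkl','rb'));P=cloud(c)
s=r.read_state();R=Ro.from_quat(s['eef_rot'])
for z in(8,0,-11,-30): print(z,np.round(proj(c,s['ee_pos']+R.apply([0,0,z/1000])),1))
print('tab top corners',[np.round(proj(c,[x,-.18,.066]),0) for x in(.412,.436)])
for v in range(212,282,5): print(v,[tuple((P[v,u]*1000).round().astype(int)) for u in (306,312,318,322,326,332,338,343)])
cv2.imwrite('pics/w3c.png',cv2.resize(c['img'][200:360,260:390],None,fx=4,fy=3.6,interpolation=cv2.INTER_CUBIC))"
```

```text
8 [321.8 233.4]
0 [321.8 238.6]
-11 [321.7 246.5]
-30 [321.7 262.3]
tab top corners [array([323., 239.]), array([321., 276.])]
212 [(np.int64(416), np.int64(-192), np.int64(13)), (np.int64(416), np.int64(-188), np.int64(12)), (np.int64(415), np.int64(-183), np.int64(13)), (np.int64(416), np.int64(-181), np.int64(12)), (np.int64(416), np.int64(-178), np.int64(12)), (np.int64(415), np.int64(-173), np.int64(13)), (np.int64(415), np.int64(-169), np.int64(12)), (np.int64(415), np.int64(-165), np.int64(13))]
217 [(np.int64(419), np.int64(-192), np.int64(14)), (np.int64(420), np.int64(-188), np.int64(13)), (np.int64(413), np.int64(-183), np.int64(30)), (np.int64(413), np.int64(-181), np.int64(30)), (np.int64(412), np.int64(-178), np.int64(31)), (np.int64(419), np.int64(-173), np.int64(14)), (np.int64(419), np.int64(-169), np.int64(12)), (np.int64(419), np.int64(-165), np.int64(12))]
222 [(np.int64(423), np.int64(-192), np.int64(14)), (np.int64(423), np.int64(-188), np.int64(14)), (np.int64(412), np.int64(-183), np.int64(40)), (np.int64(413), np.int64(-181), np.int64(39)), (np.int64(412), np
[... 3681 characters left out ...]
64(-185), np.int64(105)), (np.int64(410), np.int64(-182), np.int64(106)), (np.int64(432), np.int64(-180), np.int64(68)), (np.int64(410), np.int64(-179), np.int64(106)), (np.int64(409), np.int64(-176), np.int64(107)), (np.int64(408), np.int64(-174), np.int64(108)), (np.int64(384), np.int64(-175), np.int64(149))]
277 [(np.int64(408), np.int64(-187), np.int64(113)), (np.int64(410), np.int64(-185), np.int64(110)), (np.int64(410), np.int64(-182), np.int64(110)), (np.int64(457), np.int64(-179), np.int64(33)), (np.int64(410), np.int64(-179), np.int64(110)), (np.int64(410), np.int64(-176), np.int64(110)), (np.int64(408), np.int64(-174), np.int64(112)), (np.int64(384), np.int64(-176), np.int64(153))]
```

View pics/w3c.png

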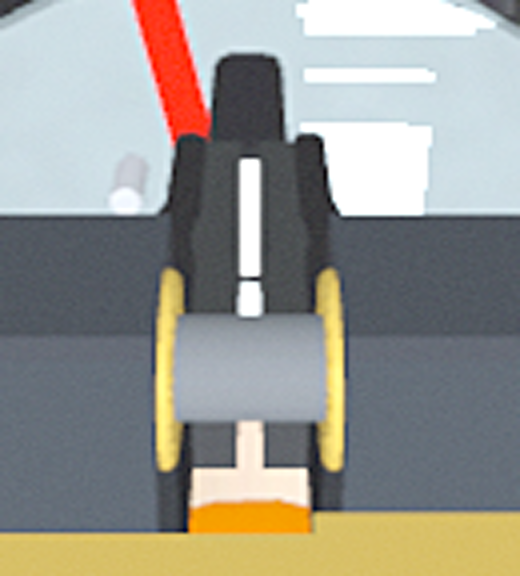

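```bash
python3 -c "
from h import *
for f in('w1','w2','w3'):
  c=pickle.load(open(f+'.pkl','rb'));P=cloud(c)
  for (a,b) in((240,318),(326,405)):
    q=P[200:300,a:b].reshape(-1,3);q=q[(q[:,0]>.395)&(q[:,0]<.4125)&(q[:,2]>.03)&(q[:,2]<.18)]
    print(f,a,len(q),q[:,2].min() if len(q) else 0, q.mean(0) if len(q) else 0)
s=pickle.load(open('s3.pkl','rb'));P=cloud(s);q=P[150:250,253:353].reshape(-1,3);q=q[(abs(q[:,0]-.42)<.03)&(q[:,2]>.035)&(q[:,2]<.1)];print(len(q));print(q[::4].round(3))
"
```

```text
w1 240 0 0 0
w1 326 0 0 0
w2 240 1103 0.07108874917485329 [ 0.40937445 -0.21166583  0.09919165]
w2 326 1160 0.03152096253889622 [ 0.40733427 -0.15082026  0.09780731]
w3 240 705 0.04964248435761009 [ 0.40923903 -0.18629611  0.09581288]
w3 326 807 0.030820491291226833 [ 0.40895125 -0.17510662  0.0950219 ]
111
[[ 0.41  -0.166  0.095]
 [ 0.41  -0.172  0.095]
 [ 0.408 -0.173  0.092]
 [ 0.409 -0.184  0.099]
 [ 0.408 -0.176  0.09 ]
 [ 0.409 -0.187  0.097]
 [ 0.425 -0.188  0.077]
 [ 0.409 -0.178  0.086]
 [ 0.411 -0.188  0.091]
 [ 0.405 -0.171  0.082]
 [ 0.411 -0.179  0.08 ]
 [ 0.417 -0.187  0.079]
 [ 0.408 -0.172  0.075]
 [ 0.41  -0.183  0.08 ]
 [ 0.425 -0.184  0.062]
 [ 0.41  -0.176  0.07 ]
 [ 0.409 -0.189  0.08 ]
 [ 0.412 -0.178  0.065]
 [ 0.42  -0.184  0.059]
 [ 0.413 -0.18   0.061]
 [ 0.424 -0.184  0.05 ]
 [ 0.415 -0.181  0.055]
 [ 0.43  -0.184  0.038]
 [ 0.416 -0.183  0.051]
 [ 0.413 -0.179  0.047]
 [ 0.423 -0.185  0.039]
 [ 0.414 -0.184  0.045]
 [ 0.412 -0.182  0.041]]
```

The depth images from both the wrist and scene cameras put the fingertips at z≈0.071, above the 66 mm tab. The reported TCP z says 0.040, so it reads about 31 mm low. The gripper closed on air, and nothing was touched. I open and descend by camera, stopping part-way to check.

{"api": "apply_moves", "payload": {"increments": [{"xyz": [0,0,0],"rotation": [0,0,0],"grip": 100},{"xyz": [0,0,0],"rotation": [0,0,0],"grip": 100},{"xyz": [0,0,0],"rotation": [0,0,0],"grip": 100},{"xyz": [0,0,0],"rotation": [0,0,0],"grip": 100},{"xyz": [0,0,0],"rotation": [0,0,0],"grip": 100}]}}

```text
time: 4.45
ee_pos: [0.4202, -0.1805, 0.048]
eef_rot: [0.693, 0.721, -0.001, -0.0]
ft_force: [1.1, 0.4, -0.8]
width: 0.0437
```

{"api": "apply_moves", "payload": {"increments": [{"xyz": [0,0,5],"rotation": [0,0,0],"grip": 100},{"xyz": [0,0,10],"rotation": [0,0,0],"grip": 100},{"xyz": [0,0,15],"rotation": [0,0,0],"grip": 100},{"xyz": [0,0,15],"rotation": [0,0,0],"grip": 100}]}}

```text
time: 4.95
ee_pos: [0.4198, -0.1805, 0.0325]
eef_rot: [0.693, 0.721, -0.001, -0.0]
ft_force: [-0.6, -0.4, -0.6]
width: 0.0528
```

```bash
cat >> h.py <<'E'
def tips(c):
    P=cloud(c)
    for (a,b) in((210,318),(326,435)):
        m=np.zeros((400,640),bool);m[200:300,a:b]=1
        m&=(P[...,0]>.395)&(P[...,0]<.4115)&(P[...,2]>.025)&(P[...,2]<.18)
        q=P[m];print('tip z 1%,3%',np.percentile(q[:,2],[1,3,6]).round(3),'mean y',q[:,1].mean().round(4),'x',np.median(q[:,0]).round(4),len(q))
E
python3 -c "
from h import *
st();c=grab('wrist','w4');tips(c)
P=cloud(c);q=P[260:398,150:500];print('body low z',np.percentile(q[...,2][(q[...,2]>.09)],[1,5,20]))"
```

```text
t 4.95 p [ 0.4198 -0.1805  0.0325] yaw 92.2 F [-0.6 -0.4 -0.6] w 0.0528 q [-0.4   0.17  0.77  2.11 -0.14  0.92  2.05]
tip z 1%,3% [0.056 0.058 0.06 ] mean y -0.2124 x 0.4096 1231
tip z 1%,3% [0.056 0.058 0.06 ] mean y -0.1488 x 0.4071 1306
body low z [0.09519112 0.11700256 0.14052947]
```

View pics/w4.png

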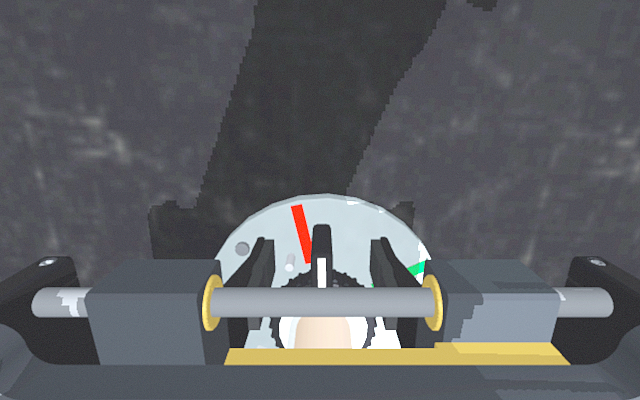

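The tab at (321,245) is still centred between the fingers, and the tips are at z≈0.056. I go down 14 mm more and close.

{"api": "apply_moves", "payload": {"increments": [{"xyz": [0,0,4],"rotation": [0,0,0],"grip": 100},{"xyz": [0,0,8],"rotation": [0,0,0],"grip": 100},{"xyz": [0,0,12],"rotation": [0,0,0],"grip": 100},{"xyz": [0,0,14],"rotation": [0,0,0],"grip": 100},{"xyz": [0,0,14],"rotation": [0,0,0],"grip": 140}]}}

```text
time: 5.62
ee_pos: [0.4199, -0.1806, 0.0186]
eef_rot: [0.693, 0.721, -0.001, -0.0]
ft_force: [-1.0, 0.5, -0.3]
width: 0.0485
```

{"api": "apply_moves", "payload": {"increments": [{"xyz": [0,0,0],"rotation": [0,0,0],"grip": 240},{"xyz": [0,0,0],"rotation": [0,0,0],"grip": 240},{"xyz": [0,0,0],"rotation": [0,0,0],"grip": 240},{"xyz": [0,0,0],"rotation": [0,0,0],"grip": 240},{"xyz": [0,0,0],"rotation": [0,0,0],"grip": 240}], "squeeze": 15}}

```text
time: 6.25
ee_pos: [0.4198, -0.1806, 0.0187]
eef_rot: [0.693, 0.721, -0.001, -0.0]
ft_force: [-0.6, 0.6, 0.3]
width: 0.0122
```

```bash
python3 -c "
from h import *
st();arc([5,11,17,23,29])
"
```

```text
t 6.25 p [ 0.4198 -0.1806  0.0187] yaw 92.2 F [-0.6  0.6  0.3] w 0.0122 q [-0.39  0.2   0.76  2.12 -0.17  0.89  2.07]
at 182.8807801503142 0.06573998866131703
xyz [ 5.7  0.2 -0. ] rot [-0.1  0.1  5. ]
xyz [12.6  1.1 -0. ] rot [-0.1  0.1 11. ]
xyz [19.3  2.7 -0. ] rot [-0.1  0.1 17. ]
xyz [25.7  4.9 -0. ] rot [-0.1  0.1 23. ]
xyz [32.   7.9 -0.1] rot [-0.1  0.1 29. ]
```

Gripped at 12.2 mm. Turning the first part now.

{"api": "apply_moves", "payload": {"increments": [{"xyz": [5.7,0.2,0],"rotation": [0,0,5],"grip": 240},{"xyz": [12.6,1.1,0],"rotation": [0,0,11],"grip": 240},{"xyz": [19.3,2.7,0],"rotation": [0,0,17],"grip": 240},{"xyz": [25.7,5,0],"rotation": [0,0,23],"grip": 240},{"xyz": [32,8,0],"rotation": [0,0,29],"grip": 240}]}}

```text
time: 6.88
ee_pos: [0.4267, -0.1478, 0.0187]
eef_rot: [0.852, 0.523, -0.001, -0.0]
ft_force: [-0.3, 1.0, 1.6]
width: 0.0119
```

```bash
python3 -c "
from h import *
st();arc([5,11,17,23,28],R=.0655)
grab('wrist','w5')"
```

```text
t 6.875 p [ 0.4267 -0.1478  0.0187] yaw 63.1 F [-0.3  1.   1.6] w 0.0119 q [-0.52  0.19  0.82  2.13 -0.18  0.89  1.5 ]
at 153.36864809940678 0.06583410087424682
xyz [ 5.7  0.6 -0. ] rot [-0.1  0.1  5. ]
xyz [12.5  1.5 -0. ] rot [-0.1  0.1 11. ]
xyz [19.2  3.1 -0. ] rot [-0.1  0.1 17. ]
xyz [25.6  5.4 -0.1] rot [-0.1  0.1 23. ]
xyz [30.8  7.8 -0.1] rot [-0.1  0.1 28. ]
```

View pics/w5.png

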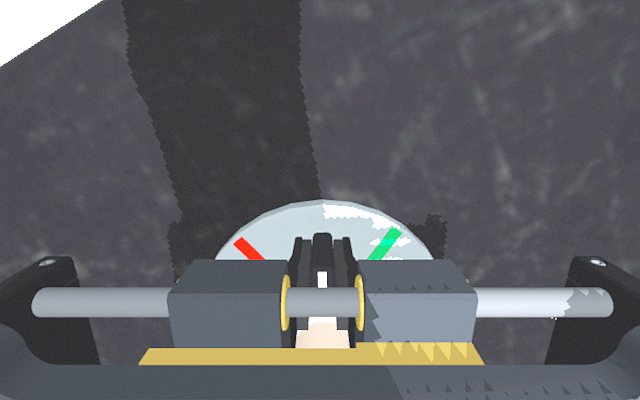

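The tab at (322,250) now lies midway between red (250,250) and green (385,243), so it turns with the gripper. I continue.

{"api": "apply_moves", "payload": {"increments": [{"xyz": [5.7,0.5,0],"rotation": [0,0,5],"grip": 240},{"xyz": [12.5,1.5,0],"rotation": [0,0,11],"grip": 240},{"xyz": [19.2,3,0],"rotation": [0,0,17],"grip": 240},{"xyz": [25.6,5.3,0],"rotation": [0,0,23],"grip": 240},{"xyz": [31,8,0],"rotation": [0,0,28],"grip": 240}]}}

```text
time: 7.55
ee_pos: [0.4483, -0.1222, 0.0186]
eef_rot: [0.954, 0.299, -0.001, -0.001]
ft_force: [-2.3, 3.0, 4.9]
width: 0.0121
```

```bash
python3 -c "
from h import *
st();arc([3,4,5,6,7],R=.0655)
c=grab('wrist','w6');P=cloud(c);im=c['img'];H,S,V=cv2.split(cv2.cvtColor(im,cv2.COLOR_BGR2HSV))
for n,mm in(('red',((H<6)|(H>174))&(S>150)&(V>80)),('green',(H>45)&(H<85)&(S>100))):
    m=mm&(np.hypot(P[...,0]-AX[0],P[...,1]-AX[1])<.092);q=P[m][:,:2].mean(0)-AX if m.any() else np.zeros(2);print(n,m.sum(),np.degrees(np.arctan2(q[1],q[0]))%360,np.hypot(*q))
m=(P[...,2]>.06)&(P[...,2]<.072)&(V>150)&(S<60);q=P[m][:,:2]-AX;a=q.mean(0);print('line',m.sum(),np.degrees(np.arctan2(a[1],a[0])),np.hypot(*a))
"
```

```text
t 7.55 p [ 0.4483 -0.1222  0.0186] yaw 34.8 F [-2.3  3.   4.9] w 0.0121 q [-0.62  0.24  0.87  2.1  -0.24  0.9   0.99]
at 124.02470732217964 0.06650369781180566
xyz [ 3.4  1.1 -0. ] rot [-0.1  0.1  3. ]
xyz [ 4.6  1.2 -0. ] rot [-0.1  0.1  4. ]
xyz [ 5.7  1.3 -0. ] rot [-0.1  0.1  5. ]
xyz [ 6.8  1.5 -0. ] rot [-0.1  0.1  6. ]
xyz [ 8.   1.6 -0. ] rot [-0.1  0.1  7. ]
red 0 0.0 0.0
green 339 118.9909794267157 0.07514474422420145
line 225 123.48388403067156 0.053669134390745755
```

View pics/w6.png

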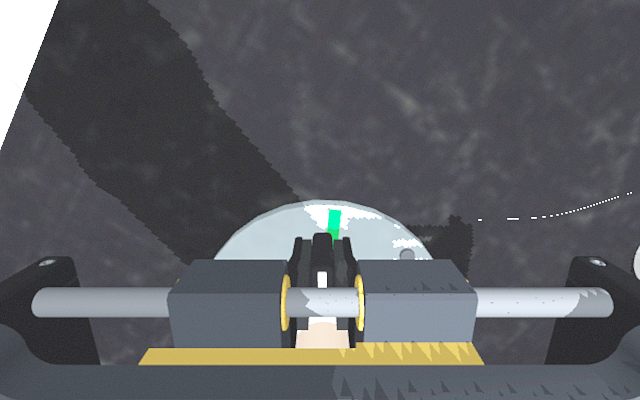

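The tab at (322,245) is about 4.5° short of green (335,220): the white line reads 123.5° and green 119.0°. One small turn more.

{"api": "apply_moves", "payload": {"increments": [{"xyz": [2.5,0.5,0],"rotation": [0,0,2.5],"grip": 240},{"xyz": [5,1,0],"rotation": [0,0,4.5],"grip": 240},{"xyz": [5,1,0],"rotation": [0,0,4.5],"grip": 240}]}}

```text
time: 7.98
ee_pos: [0.4534, -0.1188, 0.0186]
eef_rot: [0.965, 0.261, -0.001, -0.001]
ft_force: [-2.2, 6.7, 5.3]
width: 0.0119
```

```bash
cat > ck.py <<'E'
from h import *
import sys
st()
c=grab('wrist',sys.argv[1]);P=cloud(c);im=c['img'];H,S,V=cv2.split(cv2.cvtColor(im,cv2.COLOR_BGR2HSV))
m=(H>45)&(H<85)&(S>100)&(np.hypot(P[...,0]-AX[0],P[...,1]-AX[1])<.092);q=P[m][:,:2].mean(0)-AX;print('green',m.sum(),np.degrees(np.arctan2(q[1],q[0]))%360,np.hypot(*q))
m=(P[...,2]>.06)&(P[...,2]<.072)&(V>150)&(S<60);q=P[m][:,:2]-AX;a=q.mean(0);print('line',m.sum(),np.degrees(np.arctan2(a[1],a[0])),np.hypot(*a))
E
python3 ck.py w7
```

```text
t 7.975 p [ 0.4534 -0.1188  0.0186] yaw 30.2 F [-2.2  6.7  5.3] w 0.0119 q [-0.63  0.26  0.88  2.09 -0.25  0.9   0.92]
green 289 119.18319424735148 0.07690005488704608
line 226 118.64841686037421 0.05360354739027245
```

View pics/w7.png

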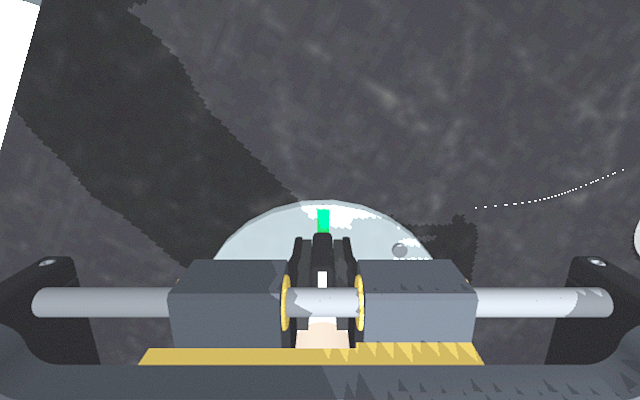

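The tab at (322,245) is in line with green (323,220), at 118.6° against 119.2°. I let go and lift straight up.

{"api": "apply_moves", "payload": {"increments": [{"xyz": [0,0,0],"rotation": [0,0,0],"grip": 200},{"xyz": [0,0,0],"rotation": [0,0,0],"grip": 150},{"xyz": [0,0,0],"rotation": [0,0,0],"grip": 110},{"xyz": [0,0,0],"rotation": [0,0,0],"grip": 110},{"xyz": [0,0,0],"rotation": [0,0,0],"grip": 110}]}}

```text
time: 8.65
ee_pos: [0.4534, -0.1189, 0.0186]
eef_rot: [0.965, 0.261, -0.001, -0.001]
ft_force: [-0.2, -0.2, 1.3]
width: 0.047
```

```bash
python3 ck.py w8
```

```text
t 8.65 p [ 0.4534 -0.1189  0.0186] yaw 30.2 F [-0.2 -0.2  1.3] w 0.047 q [-0.63  0.26  0.88  2.09 -0.25  0.9   0.92]
green 280 119.08924988061598 0.07678651698803166
line 250 116.61640689021375 0.05485979770846823
```

{"api": "apply_moves", "payload": {"increments": [{"xyz": [0,0,-10],"rotation": [0,0,0],"grip": 110},{"xyz": [0,0,-35],"rotation": [0,0,0],"grip": 110},{"xyz": [0,0,-70],"rotation": [0,0,0],"grip": 110},{"xyz": [0,0,-110],"rotation": [0,0,0],"grip": 110},{"xyz": [0,0,-150],"rotation": [0,0,0],"grip": 110}]}}

```text
time: 9.32
ee_pos: [0.4538, -0.1195, 0.1705]
eef_rot: [0.965, 0.261, -0.001, -0.001]
ft_force: [0.5, 1.0, 0.2]
width: 0.0495
```

```bash
python3 ck.py w9; python3 -c "
from h import *
a=grab('top','t9')['img'][140:260,150:370];b=grab('scene','s9')['img'][110:260,150:360]
cv2.imwrite('pics/f9.png',np.hstack([cv2.resize(i,(400,280)) for i in(a,b)]))"
```

```text
t 9.325 p [ 0.4538 -0.1195  0.1705] yaw 30.2 F [0.5 1.  0.2] w 0.0495 q [-0.77 -0.05  0.93  1.93  0.04  1.24  0.67]
green 93 119.29668915750732 0.07763679208593807
line 342 117.57132981924913 0.03460281878872729
```

View pics/w9.png

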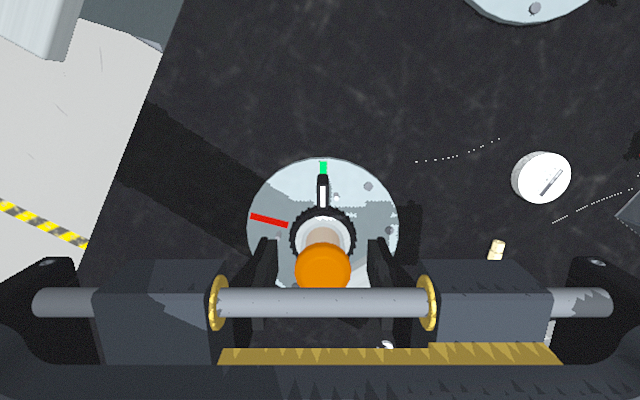

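View pics/f9.png

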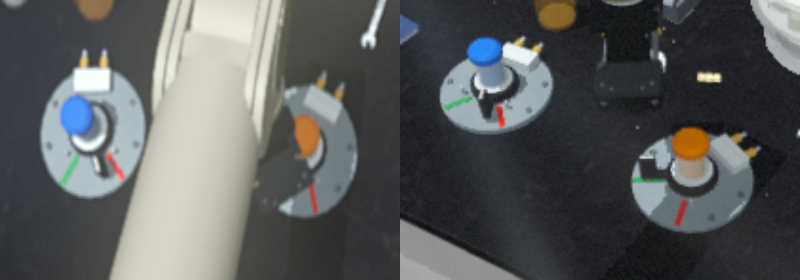

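The wrist view shows the tab at (322,190) in line with green (323,168), and the blue collar is unchanged. The white-line mask may have picked up the ring, so I measure more tightly.

Run:
```python
from h import *
for f in('w7','w8','w9'):
    c=pickle.load(open(f+'.pkl','rb'));im=c['img'];H,S,V=cv2.split(cv2.cvtColor(im,cv2.COLOR_BGR2HSV))
    f_,R,t=par(c);o=-R.T@t;v,u=np.mgrid[150:300,230:420];d=np.stack([(u-c['cx'])/f_,(v-c['cy'])/f_,np.ones(u.shape)],-1)@R
    def at(z,m):
        W=(o+d*((z-o[2])/d[...,2])[...,None])[...,:2]-AX;rr=np.hypot(*W.transpose(2,0,1));an=np.degrees(np.arctan2(W[...,1],W[...,0]))%360
        return W,rr,an
    h,s,vv=H[150:300,230:420],S[150:300,230:420],V[150:300,230:420]
    W,rr,an=at(.066,0);P=cloud(c)[150:300,230:420]
    m=(abs(P[...,2]-.067)<.006)&(rr>.05)&(rr<.075)&(abs(an-119)<14)
    ml=m&(vv>150)&(s<60);print(f,'tabtop',m.sum(),an[m].mean(),'line',ml.sum(),an[ml].mean(),rr[ml].min(),rr[ml].max())
    W,rr,an=at(.013,0)
    for n,mm in(('red',((h<6)|(h>174))&(s>150)&(vv>80)),('green',(h>45)&(h<85)&(s>100))):
        k=mm&(rr<.092);
        if k.any():print(n,k.sum(),an[k].mean(),rr[k].mean())
```

```text
w7 tabtop 661 119.18003776323933 line 143 119.25693450712821 0.06292526897054437 0.07127451585173122
green 289 119.1728883677554 0.0763652455021339
w8 tabtop 540 119.16193743162506 line 156 118.92335146800568 0.06286891086214842 0.07417305111175482
green 283 119.07710723161135 0.076278897149351
w9 tabtop 313 118.53283146666853 line 127 118.85388150627197 0.05132029512967228 0.07101842037216063
red 229 194.88422254407055 0.061985360902400255
green 92 118.790191291995 0.07744932865976242
```

```bash
python3 -c "
from h import *
st();print(r.close_job())"
```

```text
t 9.475 p [ 0.4552 -0.1193  0.1707] yaw 30.2 F [-0.4  0.7  0.1] w 0.0495 q [-0.77 -0.05  0.93  1.93  0.04  1.24  0.67]
the job is handed in; nothing more can be done
None
```

I turned the collar of the grey-based orange filter clockwise by its tab until the tab stood over the green locked mark. I then let go, lifted clear and handed the job in at 9.5 s.

- **Tab position:** after release the tab reads 118.5–118.9° and the green bar 118.8°, so they agree to within about 0.5°.
- **Forces and contact:** the last force readings are near zero, and the gripper is open and well above the stand. In all readings taken, the contact forces stayed below 10 N.
- **Left alone:** I did not touch the blue collar or the brown look-alike. The final pictures show the blue tab still near its red mark; the brown stand was not in those close-ups.

**Checks that disagreed:**
- The first close of the gripper missed, because the reported TCP height is about 31 mm lower than the fingertips appear in the wrist and scene depth images. I went by the cameras after that and the second grip held at 12 mm.
- After release, a loose white-line mask read 116.6–117.6°, because it also took in the ring. The tighter mask gave the figures above.
- The red bar reads 194.9°. That puts it 76° from green instead of the stated 74.5°, which is within the calibration error.

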